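Polish the cue ball: seat it, key the switch and hold it on

ROBOT

A 6-joint arm with a two-finger parallel gripper is mounted at the origin on the work surface. World frame = base frame: x ahead of the robot, y to its left, z up, the work surface at z = 0. Lengths are in mm, angles in rad, forces in N, time in s.
With the tool pointing down it reaches from about 300 to 875 mm from the base axis. Payload 4.2 kg.
Tool frame: the origin (TCP) lies on the mounting face of the last link; the fingertips stand 173 mm ahead of it and the grasp point (between the pads) lies 155 mm ahead of it (env.nose_length is the z of the fingertips in the tool frame, in mm); z points along the fingers, y is the line along which they close (so a half turn about z gives the same grasp; the last joint's range is limited). The gripper opens to 85 mm and grips with 20 to 120 N. Pads are 22 mm wide; open, the fingers measure 114 mm over their backs; the gripper's body (76 mm by 85 mm) begins 54 mm behind the grasp point. The pads swing forward as they close: fully open they stand 13 mm farther back than shut.
Start: joints at [-0.02, 0.32, 1.565, -0, 1.257, -0.02], TCP at [574.998, 0.001, 404.738] pointing down, gripper open.
Joint ranges: [-3.11, 3.11], [-0.84, 2.01], [0.21, 2.61], [-1.34, 4.49], [0.05, 2.63], [-2.56, 2.56]. Speed limits (rad/s): [2.57, 2.57, 3.14, 3.14, 3.14, 3.14].

INTERFACE

Orientations are given as a rotation vector (axis times angle).
In Python, from cell import env gives the robot as it stands.
- The arm moves only by the tool drive_tool, never from a script. Its argument "motion" is a list of rows, each an object of numbers: "jaw": the closure, from 0 (fully open) to 1 (shut); "x", "y", "z": the shift along the tool's x, y, z in mm; "rx", "ry", "rz": the turn, a rotation vector about the tool's x, y, z in degrees. In form: [{"jaw": .., "x": .., "y": .., "z": .., "rx": .., "ry": .., "rz": ..}, ...]. A call has 1 to 12 rows; each row shifts and turns the commanded pose from where the row before left it, along the tool's axes as they then stand; what a row does not reach is not made up. A row lasts 1/12 s, in which the tool goes at most 41.7 mm and 7.16 degrees, less where a joint would pass 70% of its speed; a pose out of reach is approached as far as the arm can. A call is refused whole if a number of a shift passes 41.7 or a number of a turn 7.16, either way. A call with a gripper value outside its range is refused whole. The fingers move at their own pace and stop on an object; "squeeze" is the grip in N (left out, the last holds). Time passes only in rows, so rows that do not move let the fingers close. It gives the time, the measured TCP pose, the force, the opening and the grip force at its end, in the units of the state.
- env.state(): the state, without advancing time (a new reading comes with each control period).
- env.snapshot(name): name is "scene" or "side" or "wrist"; returns a dict with "frame" (420x560x3 uint8, blue, green, red), "fx", "fy", "cx", "cy" (pixels), "R" (3x3) and "t" (3): a world point X has camera coordinates R X + t; the wrist camera has in their place "T_tool_cam" (4x4, takes a point from camera to tool coordinates, whose origin is the TCP and whose axes are the flange's). Camera axes: x right, y down, z forward; pixel columns grow to the right and rows downward; lengths in mm; the calibration is good to about 2 mm. A picture is of the moment at which its call begins: read the wrist's pose just before it. There is no depth.
- env.job_done(): hands the job in; it is judged then, once.
The state is a dict: "time": time; "joint_positions": joint angles; "qd": joint speeds; "joint_torque": joint torques, N m; "tool_pos": TCP position; "tcp_rot": TCP orientation; "contact_force": force on the tool from outside, world axes, zero at the start; "moment": the same for the moment, N m; "finger_gap": finger opening in mm; "gripper_force": force on a finger pad.
Only numpy, scipy, OpenCV 4.12 (cv2) and the standard library are available. Lean on these libraries where they do the work, as an engineer would, in place of code of your own. Each camera call takes 0.05 s, during which the arm holds its last target. There are 200 camera calls.

TASK

Set the white cue ball on the small raised cup of the black ball polisher and let go of it. Then take the yellow key from the stand, push it all the way down into the brass key switch (rock it a little if the pins stick), turn it a quarter turn clockwise seen from above, and finish still gripping the key, held turned and fully home, with the ball still on its cup. Leave the other balls, the blue key, the glass, the polish bottle and the chalks where they are.

Things in the scene. Friction and masses are not known exactly. Their poses are not given: they have to be found in the camera images.
- cue_ball_center (a point): centre of the plain white cue ball, a loose sphere of diameter 57 mm, about 170 g; at the start it sits in one of the three round dimples of the dark wooden ball tray (tray 240 x 72 x 18 mm, dimples 75 mm apart along its length, which one differs), its centre about 40 mm above the work surface
- tray: dark wooden ball tray 240 x 72 mm, 18 mm high, fixed; origin under its centre, x along its length (the row of balls), so its y is the free direction to pinch a ball
- polisher: black ball polisher, fixed case 160 mm (x) x 260 mm (y), deck 70 mm high, origin at the centre of its underside; a steel plate and the raised cup stand on its +y end, the key switch on its -y end, 160 mm apart, both on its centre line x = 0
- seat (a point): where the ball's centre lies when it is seated on the cup, about 140 mm above the work surface. The cup is a black rubber ring, outside diameter 44 mm, bore 34 mm, its rim 117 mm above the work surface on a thin post; the seated ball sinks 6 mm into the bore
- keyway (a point): centre of the mouth of the keyway, in the top face of the square brass plug (27 mm) inside a round steel collar 68 mm wide; the face is 90 mm above the work surface, 2 mm above the collar. Slot 8 mm (x) by 18 mm (y), straight down, 1.5 mm chamfer. Turns with the plug; z up. Unturned, its axes are those of polisher
- lock (a joint): turn of the plug in rad: 0 = off (start), grows clockwise seen from above, stop at 1.57. It is blocked until the key is home (tip over 31 mm deep): do not force it before; a spring turns it back (0.02 to 0.16 N m), so it must be held. The blade has play in the slot: the plug follows up to about 0.2 rad behind the key
- key: loose key with a yellow grip, 60 g, standing upright, blade down, in one of the stand's two slots (which differs). Origin at the centre of the blade's tip (at the start about 8 mm above the work surface), z up the key. Blade 6 mm (x) x 16 mm (y), 34 mm long, end rounded at 8 mm radius, alike either way round; it enters with its y along the keyway's y. Fully home the tip is 34 mm deep
- stand: wooden key stand 60 mm (x) x 130 mm (y) x 42 mm high, fixed, origin under its centre; its two slots lie 35 mm to either side along y, and the keys stand in them with their y along the stand's y
- orange_ball_center (a point): centre of the orange ball, 57 mm, in the tray; leave it
- blue_ball_center (a point): centre of the blue ball, 57 mm, in the tray; leave it
- spare_key: key of the same shape with a blue grip, in the stand's other slot; leave it
- glass: empty drinking glass, 72 mm wide, 110 mm high, origin under its centre; leave it
- polish: green bottle of ball polish, 56 mm wide, 150 mm high, origin under its centre; leave it
- chalk0: blue cue chalk, 22 mm cube; leave it
- chalk1: green cue chalk, 22 mm cube; leave it
- key_grip (a point): centre of the key's flat yellow grip, 55 mm above the blade's tip, same axes as key; the grip is 10 mm (x) x 36 mm (y) x 34 mm high (38 to 72 mm above the tip); under it a round shoulder of diameter 20 mm, 4 mm thick, which lies on the plug when the key is home
- tumbler (a joint): travel in m (0 to 0.014) of the sprung tumbler that the key's tip meets 24 mm down the keyway; about 0.010 with the key home. It pushes the key up with 3 to 5 N, so keep holding the key down. On the way, two sprung side pins 10 and 17 mm deep also resist; passing them takes up to about 15 N, less when rocked

How it is judged (in metres and radians):
On the way, in this order (a step that is already met when the one before it is completed fails the run):
1. the white ball rests on the cup, let go of, with the key still outside the switch (distance between cue_ball_center and seat below 0.006 m and linear speed of cue_ball below 0.03 m/s and contact force between the fingers and cue_ball below 0.05 N and distance between key and keyway above 0.05 m), for 0.2 s.
2. the yellow key is fully home in the plug, not yet turned (z of key in the frame of keyway below -0.031 m and horizontal distance between key and keyway below 0.005 m and value of joint lock below 0.4 rad), for 0.05 s.
At the end, for the whole second after the job is handed in: The plug is turned more than 1.2 rad and still; the yellow key is upright in it, its tip at least 31 mm below the plug's face and within 5 mm of its axis; the fingers grip the key (over 2 N); the white ball rests untouched on the cup, its centre within 6 mm of the seat (value of joint lock above 1.2 rad and velocity of joint lock between -0.1 and 0.1 rad/s and z of key in the frame of keyway below -0.031 m and horizontal distance between key and keyway below 0.005 m and angle between key's own z axis and vertical below 0.15 rad and contact force between the fingers and key above 2 N and distance between cue_ball_center and seat below 0.006 m and linear speed of cue_ball below 0.03 m/s and contact force between the arm and cue_ball below 0.05 N); the arm keeps its last pose, push and grip.
It fails at once if another ball or the blue key moved by more than 20 mm (distance of any of orange_ball_center, blue_ball_center, spare_key from where it was at the start of the episode above 0.02 m).
It fails at once if the glass, the polish bottle or a chalk moved by more than 30 mm (distance of any of glass, polish, chalk0, chalk1 from where it was at the start of the episode above 0.03 m).
It also fails if it takes over 61 s, if anything falls off the work surface, if the arm or the gripper's body presses on something with over 40 N, if the wrist force passes 120 N, or if a joint passes its speed limit or range.

## Working session

There is one attempt and no reset: what is moved stays moved. The work goes in short steps, Python scripts to look and compute and a tool call to move; the robot and the scene stay as the last step left them, time stands still between calls to the robot, and variables do not carry over. Pictures are saved under pics/ and viewed, at most 10 in all, crops included, and the job is handed in when it is done.

Besides the shell and the picture viewer there is one more tool, called after "Call:" as name([rows], argument=value, ...), one row to a line, values as JSON. drive_tool: Moves the arm, as the interface text tells. Its arguments: {"type":"object","properties":{"motion":{"type":"array","items":{"type":"object","properties":{"jaw":{"type":"number"},"x":{"type":"number"},"y":{"type":"number"},"z":{"type":"number"},"rx":{"type":"number"},"ry":{"type":"number"},"rz":{"type":"number"}}}},"squeeze":{"type":"number"}},"required":["motion"]}

```bash
mkdir -p pics; ls; python3 - <<'E'
from cell import env
import cv2,pickle
s=env.state();print(s)
d={}
for n in("scene","side","wrist"):
    k=env.snapshot(n);d[n]=k;cv2.imwrite(f"pics/{n}0.png",k["frame"])
    print(n,[k[a] for a in("fx","fy","cx","cy")],k.get("T_tool_cam"),k.get("R"),k.get("t"))
pickle.dump(d,open("s0.pkl","wb"))
E
```

```text
pics
{'time': 0.0, 'joint_positions': array([-1.99762764e-02,  3.20288406e-01,  1.56567039e+00, -2.13374684e-05,
        1.25740875e+00, -2.00044870e-02]), 'qd': array([ 6.48186830e-04, -2.78747617e-04, -1.62672637e-03, -1.96469996e-03,
       -1.00219637e-04,  6.35250338e-06]), 'joint_torque': array([ 7.05825660e-04, -4.15526962e+01, -2.34157133e+01, -1.88356019e-06,
        8.09230405e-03,  1.54784908e-05]), 'tool_pos': array([5.74830129e+02, 1.48598950e-02, 4.03887354e+02]), 'tcp_rot': array([-2.22050733e+00, -2.22058462e+00,  1.95380549e-03]), 'contact_force': array([0.44157681, 0.08792741, 0.29925355]), 'moment': array([-0.06787934, -0.01086656,  0.00733519]), 'gripper_force': 0.0, 'finger_gap': 85.25329202086672}
scene [412.2095130910236, 412.2095130910236, 277.5541027354386, 211.7675169379111] None [[-0.06100717  0.99813269 -0.00304331]
 [ 0.64603459  0.03716191 -0.76240298]
 [-0.76086624 -0.04847813 -0.64709538]] [  46.43946827 -289.45770259 1421.56886499]
side [410.6278328745613, 410.6278328745613, 274.7209915362604, 201.89274073993622] None [[ 0.89063759 -0.45435541 -0.01805102]
 [-0.34426913 -0.64784671 -0.67953911]
 [ 0.29705798  0.61143749 -0.73341718]] [-498.55080041  268.67067296  793.69374477]
wrist [343.64736349841854, 343.64736349841854, 280.6947317968202, 209.67785663085968] [[-4.58573416e-05 -9.54700541e-01 -2.97568268e-01  7.63725523e+01]
 [ 9.99999912e-01 -1.67915980e-04  3.84624814e-04 -4.05406746e-01]
 [-4.17167985e-04 -2.97568224e-01  9.54700465e-01  3.08069263e+01]
 [ 0.00000000e+00  0.00000000e+00  0.00000000e+00  1.00000000e+00]] None None
```

View pics/scene0.png

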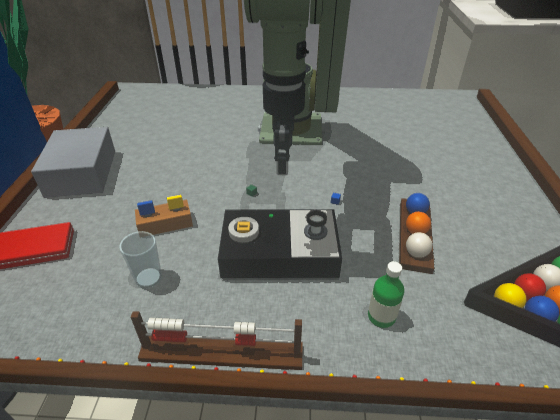

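View pics/side0.png

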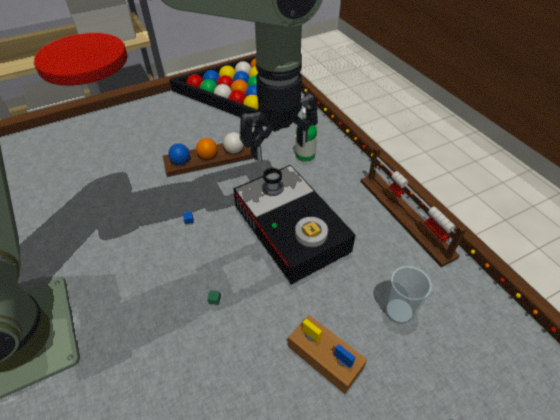

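View pics/wrist0.png

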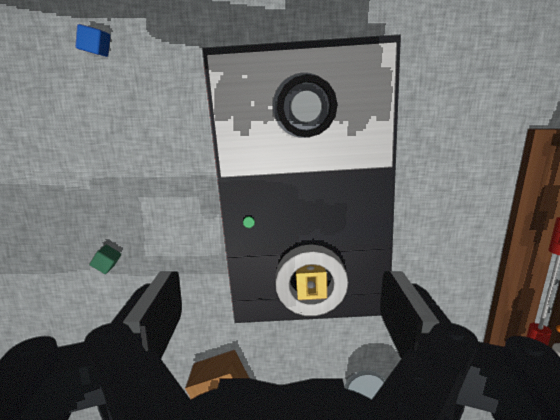

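The scene shows the white ball at (419,245) at the +x end of the tray, the yellow key at (175,202), the cup at (316,217) and the switch at (244,227). In the side view they are at (233,143), (312,330), (272,177) and (311,230). In the wrist view the cup is at (306,105) and the plug at (312,286).

```bash
cat > h.py <<'E'
import numpy as np,cv2,pickle
from scipy.spatial.transform import Rotation as Ro
def ray(k,p,s=None):
    d=np.array([(p[0]-k["cx"])/k["fx"],(p[1]-k["cy"])/k["fy"],1.])
    if "T_tool_cam" in k:
        T=np.array(k["T_tool_cam"]);R=Ro.from_rotvec(s["tcp_rot"]).as_matrix()
        return s["tool_pos"]+R@T[:3,3], R@T[:3,:3]@d
    R=np.array(k["R"]);return -R.T@np.array(k["t"]),R.T@d
def plane(k,p,z,s=None):
    o,d=ray(k,p,s);return (o+d*(z-o[2])/d[2]).round(1)
def tri(*rs):
    A=0;b=0
    for o,d in rs:
        d=d/np.linalg.norm(d);P=np.eye(3)-np.outer(d,d);A=A+P;b=b+P@o
    return np.linalg.solve(A,b).round(1)
def blob(k,lo,hi,roi):
    x0,y0,x1,y1=roi;m=cv2.inRange(cv2.cvtColor(k["frame"],cv2.COLOR_BGR2HSV)[y0:y1,x0:x1],np.array(lo),np.array(hi))
    n,l,st,c=cv2.connectedComponentsWithStats(m);i=1+np.argmax(st[1:,4])
    pts=np.argwhere(l==i)[:,::-1].astype(np.float32)+[x0,y0]
    return c[i]+[x0,y0],st[i],cv2.minAreaRect(pts.astype(np.float32)),cv2.minEnclosingCircle(pts.astype(np.float32))
E
python3 - <<'E'
from h import *
d=pickle.load(open("s0.pkl","rb"));S,D,W=d["scene"],d["side"],d["wrist"]
s=dict(tool_pos=np.array([574.83,.015,403.89]),tcp_rot=np.array([-2.2205,-2.22058,.00195]))
a=blob(S,(0,0,130),(180,70,255),(400,228,440,262));b=blob(D,(0,0,130),(180,70,255),(220,128,247,158))
print("white",a,b,tri(ray(S,a[3][0]),ray(D,b[3][0])))
for n,p,q in(("orange",(418,222),(206,148)),("blueb",(418,203),(178,154))):print(n,tri(ray(S,p),ray(D,q)))
Y=((20,120,60),(35,255,255))
a=blob(S,*Y,(160,190,190,215));b=blob(D,*Y,(295,312,328,348))
print("key",a,b,tri(ray(S,a[0]),ray(D,b[0])))
B=((105,120,60),(125,255,255))
a=blob(S,*B,(132,195,160,220));b=blob(D,*B,(328,338,362,372))
print("spare",tri(ray(S,a[0]),ray(D,b[0])))
print("cup W",plane(W,(306,105),117,s),"S",plane(S,(316,217),117),"D",plane(D,(272,175),117))
print("plug W",plane(W,(312,286),90,s),"S",plane(S,(244,227),90),"D",plane(D,(312,229),90))
print("deck corners",[plane(W,p,70,s) for p in((205,50),(400,37),(236,322),(391,316))])
print("glass",plane(S,(149,277),5),"polish",tri(ray(S,(395,268)),ray(D,(308,130))), plane(S,(384,318),0))
print("chalks",plane(S,(252,190),11),plane(S,(336,198),11))
print("stand D corners",[plane(D,p,42) for p in((309,318),(365,361),(289,344),(346,386))])
E
```

```text
white (array([424.95833333, 242.65277778]), array([  6,   0,  34,  34, 648], dtype=int32), ((422.5, 244.5), (33.0, 33.0), 90.0), ((426.5303039550781, 244.5), 20.682056427001953)) (array([230.13896458, 137.44686649]), array([  0,   0,  22,  21, 367], dtype=int32), ((230.5, 138.0), (20.0, 21.0), 90.0), ((230.0, 137.0), 13.453723907470703)) [591.3 328.   43.8]
orange [516.  322.2  41.5]
blueb [441.1 336.9  39.7]
key (array([174.80748663, 201.71657754]), array([  7,   5,  17,  15, 187], dtype=int32), ((174.84616088867188, 201.73077392578125), (12.747549057006836, 14.708710670471191), 78.69007110595703), ((175.0, 201.5), 9.178879737854004)) (array([311.40636042, 329.75265018]), array([  7,   6,  20,  25, 283], dtype=int32), ((311.3536682128906, 329.6829528808594), (25.14397621154785, 12.806248664855957), 38.65980529785156), ((310.88983154296875, 330.2796630859375), 13.217530250549316)) [ 498.4 -268.4   62.6]
spare [ 520.6 -336.4   72.5]
cup W [592.1  74.7 117. ] S [599.3  73.3 117. ] D [591.6  71.3 117. ]
plug W [603.  -85.9  90. ] S [610.6 -82.5  90. ] D [603.9 -87.6  90. ]
deck corners [array([512.9, 116.9,  70. ]), array([669.2, 126.4,  70. ]), array([ 528. , -139.1,   70. ]), array([ 686.7, -131.8,   70. ])]
glass [ 692.3 -287.1    5. ] polish [749.4 204.7 113.2] [766.1 214.6  -0. ]
chalks [373.7 -94.1  11. ] [396.1 134.9  11. ]
stand D corners [array([ 511.7, -237.3,   42. ]), array([ 557.1, -352. ,   42. ]), array([ 454.6, -264.2,   42. ]), array([ 504.5, -371.8,   42. ])]
```

Call:
drive_tool([
  {"jaw": 0, "x": 36, "y": 1.7, "z": 6},
  {"jaw": 0, "x": 36, "y": 1.7, "z": 6},
  {"jaw": 0, "x": 36, "y": 1.7, "z": 6},
  {"jaw": 0, "x": 36, "y": 1.7, "z": 6},
  {"jaw": 0, "x": 36, "y": 1.7, "z": 6},
  {"jaw": 0, "x": 36, "y": 1.7, "z": 6},
  {"jaw": 0, "x": 36, "y": 1.7, "z": 6},
  {"jaw": 0, "x": 36, "y": 1.7, "z": 6},
  {"jaw": 0, "x": 36, "y": 1.7, "z": 6},
  {"jaw": 0},
  {"jaw": 0},
], squeeze=30)

```text
validation failed for argument at $.mo...
```

```bash
python3 - <<'E'
from cell import env
from h import *
s=env.state();k=env.snapshot("wrist");pickle.dump((s,k),open("s1.pkl","wb"));cv2.imwrite("pics/w1.png",k["frame"])
print(s["time"],s["tool_pos"],s["tcp_rot"])
E
```

```text
0.15 [5.74891574e+02 3.82440997e-03 4.04067241e+02] [-2.22075863e+00 -2.22074090e+00  1.45522876e-03]
```

View pics/w1.png

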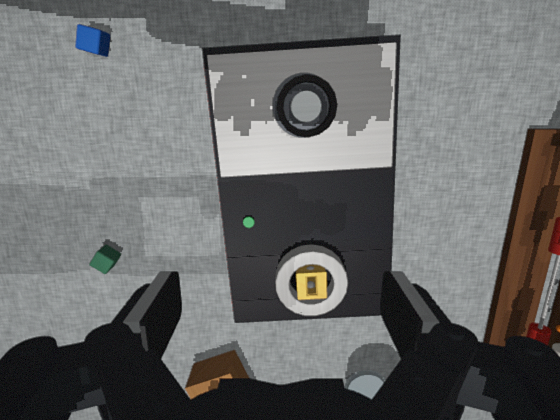

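The arm did not move: the call was refused and the picture shows the start view, with the cup at (306,105) and the plug at (312,286). I'll retry with every key given in each row.

Call:
drive_tool([
  {"jaw": 0, "x": 36, "y": 1.7, "z": 6, "rx": 0, "ry": 0, "rz": 0},
  {"jaw": 0, "x": 36, "y": 1.7, "z": 6, "rx": 0, "ry": 0, "rz": 0},
  {"jaw": 0, "x": 36, "y": 1.7, "z": 6, "rx": 0, "ry": 0, "rz": 0},
  {"jaw": 0, "x": 36, "y": 1.7, "z": 6, "rx": 0, "ry": 0, "rz": 0},
  {"jaw": 0, "x": 36, "y": 1.7, "z": 6, "rx": 0, "ry": 0, "rz": 0},
  {"jaw": 0, "x": 36, "y": 1.7, "z": 6, "rx": 0, "ry": 0, "rz": 0},
  {"jaw": 0, "x": 36, "y": 1.7, "z": 6, "rx": 0, "ry": 0, "rz": 0},
  {"jaw": 0, "x": 36, "y": 1.7, "z": 6, "rx": 0, "ry": 0, "rz": 0},
  {"jaw": 0, "x": 36, "y": 1.7, "z": 6, "rx": 0, "ry": 0, "rz": 0},
  {"jaw": 0, "x": 0, "y": 0, "z": 0, "rx": 0, "ry": 0, "rz": 0},
  {"jaw": 0, "x": 0, "y": 0, "z": 0, "rx": 0, "ry": 0, "rz": 0},
], squeeze=30)

```text
time: 1.12
tool_pos: [589.9, 325.8, 349.4]
tcp_rot: [-2.218, -2.225, 0.003]
contact_force: [0.3, -0.5, 0.0]
finger_gap: 85.4
gripper_force: 0.0
```

```bash
python3 - <<'E'
from cell import env
from h import *
s=env.state();k=env.snapshot("wrist");pickle.dump((s,k),open("s2.pkl","wb"));cv2.imwrite("pics/w2.png",k["frame"])
print(s["time"],s["tool_pos"],s["tcp_rot"])
E
```

```text
1.1167 [589.89163551 325.83060127 349.37952901] [-2.2177218  -2.22468901  0.00308378]
```

View pics/w2.png

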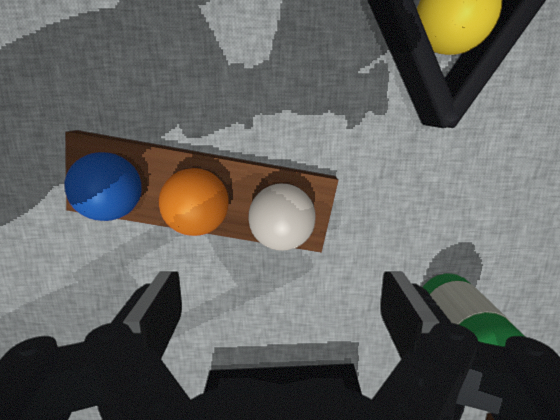

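The wrist view shows the white ball at (282,217), orange at (194,202) and blue at (104,186), so the row slopes down to the right.

```bash
python3 - <<'E'
from h import *
s,k=pickle.load(open("s2.pkl","rb"));d=pickle.load(open("s0.pkl","rb"))
hsv=cv2.cvtColor(k["frame"],cv2.COLOR_BGR2HSV)
g=cv2.medianBlur(cv2.cvtColor(k["frame"],cv2.COLOR_BGR2GRAY),5)
c=cv2.HoughCircles(g[150:290,60:350],cv2.HOUGH_GRADIENT,1,60,param1=100,param2=15,minRadius=28,maxRadius=42)[0]
P=[]
for x,y,r in c:
    # sphere image centre slightly outward: negligible
    p=plane(k,(x+60,y+150),40,s);P.append(p);print(x+60,y+150,r,p)
P=sorted(P,key=lambda p:p[0]);v=P[-1]-P[0];print("row angle deg",np.degrees(np.arctan2(v[1],v[0])))
print("polish",plane(k,(500,325),150,s))
R=Ro.from_rotvec(s["tcp_rot"]).as_matrix();print(R.round(3))
E
```

```text
281.5 217.5 33.2 [589.8 308.   40. ]
194.5 201.5 33.6 [516.4 322.   40. ]
row angle deg -10.798645126437158
polish [715.1 280.6 150. ]
[[-0.003  1.    -0.002]
 [ 1.     0.003 -0.001]
 [-0.001 -0.002 -1.   ]]
```

Call:
drive_tool([
  {"jaw": 0, "x": 0, "y": 0, "z": 0, "rx": 0, "ry": 0, "rz": -7.16},
  {"jaw": 0, "x": 0, "y": 0, "z": 5, "rx": 0, "ry": 0, "rz": -7.16},
  {"jaw": 0, "x": 0, "y": 0, "z": 5, "rx": 0, "ry": 0, "rz": -7.16},
  {"jaw": 0, "x": 0, "y": 0, "z": 5, "rx": 0, "ry": 0, "rz": -7.16},
  {"jaw": 0, "x": 0, "y": 0, "z": 5, "rx": 0, "ry": 0, "rz": -7.16},
  {"jaw": 0, "x": 0, "y": 0, "z": 5, "rx": 0, "ry": 0, "rz": -7.16},
  {"jaw": 0, "x": 0, "y": 0, "z": 5, "rx": 0, "ry": 0, "rz": -7.16},
  {"jaw": 0, "x": 0, "y": 0, "z": 5, "rx": 0, "ry": 0, "rz": -7.16},
  {"jaw": 0, "x": 0, "y": 0, "z": 5, "rx": 0, "ry": 0, "rz": -7.16},
  {"jaw": 0, "x": 0, "y": 0, "z": 5, "rx": 0, "ry": 0, "rz": -7.16},
  {"jaw": 0, "x": 0, "y": 0, "z": 5, "rx": 0, "ry": 0, "rz": -7.16},
  {"jaw": 0, "x": -3.3, "y": -17.5, "z": 0, "rx": 0, "ry": 0, "rz": 0},
])

```text
time: 2.17
tool_pos: [590.0, 306.1, 300.1]
tcp_rot: [-0.302, -3.126, -0.001]
contact_force: [-0.3, -0.2, -0.8]
finger_gap: 85.3
gripper_force: 0.0
```

```bash
python3 - <<'E'
from cell import env
from h import *
s=env.state();k=env.snapshot("wrist");pickle.dump((s,k),open("s3.pkl","wb"))
print(s["time"],s["tool_pos"],Ro.from_rotvec(s["tcp_rot"]).as_matrix().round(3))
g=cv2.medianBlur(cv2.cvtColor(k["frame"],cv2.COLOR_BGR2GRAY),5)
R=Ro.from_rotvec(s["tcp_rot"]).as_matrix();T=np.array(k["T_tool_cam"])
q=T[:3,:3].T@(R.T@(np.array([589.8,308,40])-s["tool_pos"])-T[:3,3]);u=(k["fx"]*q[0]/q[2]+k["cx"],k["fy"]*q[1]/q[2]+k["cy"]);print("pred",u)
x0,y0=int(u[0])-60,int(u[1])-60
c=cv2.HoughCircles(g[y0:y0+120,x0:x0+120],cv2.HOUGH_GRADIENT,1,60,param1=100,param2=15,minRadius=30,maxRadius=50)
for x,y,r in c[0]: print(x+x0,y+y0,r,plane(k,(x+x0,y+y0),40,s))
E
```

```text
2.1667 [590.04779018 306.11125451 300.09254187] [[-0.981  0.192 -0.001]
 [ 0.192  0.981  0.001]
 [ 0.001  0.001 -1.   ]]
pred (np.float64(282.71683072390186), np.float64(215.7665465615422))
283.5 215.5 40.5 [589.7 308.6  40. ]
```

Call:
drive_tool([
  {"jaw": 0, "x": 0.5, "y": 2, "z": 25, "rx": 0, "ry": 0, "rz": 0},
  {"jaw": 0, "x": 0, "y": 0, "z": 25, "rx": 0, "ry": 0, "rz": 0},
  {"jaw": 0, "x": 0, "y": 0, "z": 25, "rx": 0, "ry": 0, "rz": 0},
  {"jaw": 0, "x": 0, "y": 0, "z": 20, "rx": 0, "ry": 0, "rz": 0},
  {"jaw": 0, "x": 0, "y": 0, "z": 15, "rx": 0, "ry": 0, "rz": 0},
  {"jaw": 0, "x": 0, "y": 0, "z": 0, "rx": 0, "ry": 0, "rz": 0},
  {"jaw": 1, "x": 0, "y": 0, "z": 0, "rx": 0, "ry": 0, "rz": 0},
  {"jaw": 1, "x": 0, "y": 0, "z": 0, "rx": 0, "ry": 0, "rz": 0},
  {"jaw": 1, "x": 0, "y": 0, "z": 0, "rx": 0, "ry": 0, "rz": 0},
  {"jaw": 1, "x": 0, "y": 0, "z": 0, "rx": 0, "ry": 0, "rz": 0},
  {"jaw": 1, "x": 0, "y": 0, "z": 0, "rx": 0, "ry": 0, "rz": 0},
  {"jaw": 1, "x": 0, "y": 0, "z": 0, "rx": 0, "ry": 0, "rz": 0},
], squeeze=30)

```text
time: 3.22
tool_pos: [590.7, 308.2, 192.8]
tcp_rot: [0.307, 3.123, 0.002]
contact_force: [0.0, -2.1, 7.2]
finger_gap: 55.5
gripper_force: 31.7
```

Call:
drive_tool([
  {"jaw": 0.2, "x": 0, "y": 0, "z": 0, "rx": 0, "ry": 0, "rz": 0},
  {"jaw": 0.2, "x": 0, "y": 0, "z": 0, "rx": 0, "ry": 0, "rz": 0},
  {"jaw": 0.2, "x": 0, "y": 0, "z": 5, "rx": 0, "ry": 0, "rz": 0},
  {"jaw": 0.2, "x": 0, "y": 0, "z": 0, "rx": 0, "ry": 0, "rz": 0},
])

```text
time: 3.55
tool_pos: [589.6, 308.2, 184.6]
tcp_rot: [-0.307, -3.125, 0.001]
contact_force: [-0.1, -0.5, 0.5]
finger_gap: 68.6
gripper_force: 0.0
```

Call:
drive_tool([
  {"jaw": 1, "x": 0, "y": 0, "z": 0, "rx": 0, "ry": 0, "rz": 0},
  {"jaw": 1, "x": 0, "y": 0, "z": 0, "rx": 0, "ry": 0, "rz": 0},
  {"jaw": 1, "x": 0, "y": 0, "z": 0, "rx": 0, "ry": 0, "rz": 0},
  {"jaw": 1, "x": 0, "y": 0, "z": 0, "rx": 0, "ry": 0, "rz": 0},
  {"jaw": 1, "x": 0, "y": 0, "z": 0, "rx": 0, "ry": 0, "rz": 0},
])

```text
time: 3.97
tool_pos: [590.4, 308.5, 187.3]
tcp_rot: [0.307, 3.125, 0.001]
contact_force: [-1.5, -0.3, 9.2]
finger_gap: 55.8
gripper_force: 35.1
```

Call:
drive_tool([
  {"jaw": 1, "x": 0, "y": 0, "z": -8, "rx": 0, "ry": 0, "rz": 0},
  {"jaw": 1, "x": 0, "y": 0, "z": -22, "rx": 0, "ry": 0, "rz": 0},
  {"jaw": 1, "x": 0, "y": 0, "z": -30, "rx": 0, "ry": 0, "rz": 0},
  {"jaw": 1, "x": 0, "y": 0, "z": -30, "rx": 0, "ry": 0, "rz": 0},
  {"jaw": 1, "x": 0, "y": 0, "z": -30, "rx": 0, "ry": 0, "rz": 0},
  {"jaw": 1, "x": 0, "y": -10, "z": -15, "rx": 0, "ry": 0, "rz": 0},
  {"jaw": 1, "x": -4, "y": -25, "z": 0, "rx": 0, "ry": 0, "rz": 0},
  {"jaw": 1, "x": -7, "y": -30, "z": 0, "rx": 0, "ry": 0, "rz": 0},
  {"jaw": 1, "x": -8, "y": -35, "z": 0, "rx": 0, "ry": 0, "rz": 0},
  {"jaw": 1, "x": -8, "y": -30, "z": 0, "rx": 0, "ry": 0, "rz": 0},
  {"jaw": 1, "x": -4, "y": -22, "z": 0, "rx": 0, "ry": 0, "rz": 0},
  {"jaw": 1, "x": 0, "y": 0, "z": 0, "rx": 0, "ry": 0, "rz": 0},
])

```text
time: 4.97
tool_pos: [590.1, 148.6, 319.7]
tcp_rot: [-0.313, -3.123, 0.005]
contact_force: [-0.7, 0.3, -0.9]
finger_gap: 55.7
gripper_force: 32.4
```

```bash
python3 - <<'E'
from cell import env
from h import *
s=env.state();k=env.snapshot("wrist");pickle.dump((s,k),open("s4.pkl","wb"))
print(s["time"],s["tool_pos"],s["contact_force"],s["finger_gap"])
d=pickle.load(open("s0.pkl","rb"))["wrist"];s0=dict(tool_pos=np.array([574.83,.015,403.89]),tcp_rot=np.array([-2.2205,-2.22058,.00195]))
cv2.imwrite("pics/w4.png",np.hstack([k["frame"][:,:400],cv2.resize(d["frame"][60:330,220:400],(280,420))]))
g=cv2.cvtColor(d["frame"],cv2.COLOR_BGR2GRAY)
for n,(x0,y0,x1,y1),r0,r1,z in(("cup",(260,60,350,150),27,36,117),("collar",(265,230,360,330),32,42,88)):
    c=cv2.HoughCircles(g[y0:y1,x0:x1],cv2.HOUGH_GRADIENT,1,100,param1=100,param2=10,minRadius=r0,maxRadius=r1)
    for x,y,r in c[0]: print(n,x+x0,y+y0,r,plane(d,(x+x0,y+y0),z,s0))
a=blob(d,(18,120,80),(35,255,255),(285,255,345,315));print("plug",a[0],a[2],plane(d,a[2][0],90,s0))
E
```

```text
4.9667 [590.08402569 148.591645   319.7331127 ] [-0.65605521  0.26220076 -0.91130942] 55.67141189638944
cup 304.5 105.5 32.9 [591.   74.4 117. ]
collar 310.5 277.5 38.0 [601.6 -78.2  88. ]
plug [311.27303371 282.68314607] ((311.328857421875, 281.7350769042969), (33.737892150878906, 30.922616958618164), 87.39744567871094) [602.3 -81.5  90. ]
```

View pics/w4.png

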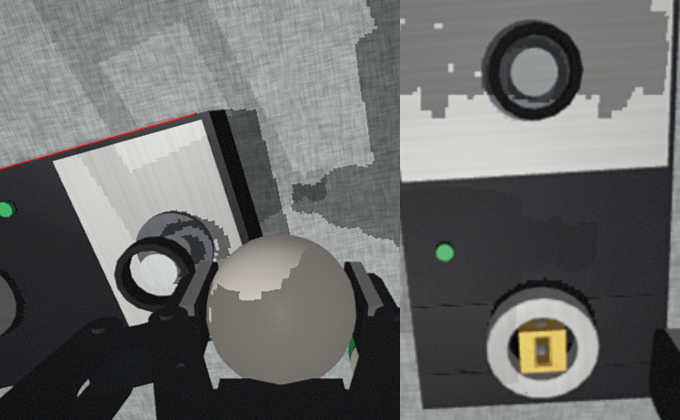

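The wrist view shows the ball held firmly at (282,310), radius about 74, and the cup rim centred near (155,273).

```bash
python3 - <<'E'
from h import *
s,k=pickle.load(open("s4.pkl","rb"))
g=cv2.medianBlur(cv2.cvtColor(k["frame"],cv2.COLOR_BGR2GRAY),3)
for (x0,y0,x1,y1),r0,r1 in(((105,225,215,320),34,44),((195,220,370,400),68,80)):
    c=cv2.HoughCircles(g[y0:y1,x0:x1],cv2.HOUGH_GRADIENT,1,100,param1=100,param2=8,minRadius=r0,maxRadius=r1)
    for x,y,r in c[0]: print(x+x0,y+y0,r,plane(k,(x+x0,y+y0),117,s))
    o,d=ray(k,(x+x0,y+y0),s)
R=Ro.from_rotvec(s["tcp_rot"]).as_matrix();T=np.array(k["T_tool_cam"])
for z in(140,145,150,155):
    o,d=T[:3,3],R.T@ray(k,(x+x0,y+y0),s)[1];print(z,o+d*(z-o[2])/d[2])
E
```

```text
155.5 275.5 40.0 [590.9  76.6 117. ]
276.5 311.5 79.4 [626.9 138.1 117. ]
140 [  3.36126808  -1.41034684 140.        ]
145 [ 3.83453730e-03 -1.47611708e+00  1.45000000e+02]
150 [ -3.353599    -1.54188732 150.        ]
155 [ -6.71103254  -1.60765757 155.        ]
```

Call:
drive_tool([
  {"jaw": 1, "x": -4, "y": -18, "z": 0, "rx": 0, "ry": 0, "rz": 0},
  {"jaw": 1, "x": -5, "y": -23, "z": 0, "rx": 0, "ry": 0, "rz": 0},
  {"jaw": 1, "x": -4, "y": -19, "z": 0, "rx": 0, "ry": 0, "rz": 0},
  {"jaw": 1, "x": -2.4, "y": -11.4, "z": 0, "rx": 0, "ry": 0, "rz": 0},
  {"jaw": 1, "x": 0, "y": 0, "z": 12, "rx": 0, "ry": 0, "rz": 0},
  {"jaw": 1, "x": 0, "y": 0, "z": 8, "rx": 0, "ry": 0, "rz": 0},
  {"jaw": 1, "x": 0, "y": 0, "z": 0, "rx": 0, "ry": 0, "rz": 0},
  {"jaw": 1, "x": 0, "y": 0, "z": 0, "rx": 0, "ry": 0, "rz": 0},
])

```text
time: 5.68
tool_pos: [591.8, 80.8, 299.9]
tcp_rot: [-0.306, -3.125, 0.0]
contact_force: [0.2, 0.5, -1.3]
finger_gap: 55.9
gripper_force: 32.5
```

Call:
drive_tool([
  {"jaw": 1, "x": -0.3, "y": -5.3, "z": 0, "rx": 0, "ry": 0, "rz": 0},
  {"jaw": 1, "x": 0, "y": 0, "z": 4, "rx": 0, "ry": 0, "rz": 0},
  {"jaw": 1, "x": 0, "y": 0, "z": 4, "rx": 0, "ry": 0, "rz": 0},
  {"jaw": 1, "x": 0, "y": 0, "z": 0, "rx": 0, "ry": 0, "rz": 0},
  {"jaw": 1, "x": 0, "y": 0, "z": 0, "rx": 0, "ry": 0, "rz": 0},
])

```text
time: 6.1
tool_pos: [591.1, 74.9, 292.5]
tcp_rot: [-0.307, -3.126, 0.0]
contact_force: [-0.1, -0.1, -1.7]
finger_gap: 56.0
gripper_force: 32.5
```

Call:
drive_tool([
  {"jaw": 1, "x": 0, "y": 0, "z": 1.5, "rx": 0, "ry": 0, "rz": 0},
  {"jaw": 1, "x": 0, "y": 0, "z": 0, "rx": 0, "ry": 0, "rz": 0},
  {"jaw": 1, "x": 0, "y": 0, "z": 0, "rx": 0, "ry": 0, "rz": 0},
])

```text
time: 6.35
tool_pos: [591.3, 74.9, 291.3]
tcp_rot: [0.308, 3.126, 0.0]
contact_force: [-0.3, -0.8, -0.7]
finger_gap: 56.0
gripper_force: 32.5
```

Call:
drive_tool([
  {"jaw": 1, "x": 0, "y": 0, "z": 2, "rx": 0, "ry": 0, "rz": 0},
  {"jaw": 1, "x": 0, "y": 0, "z": 0, "rx": 0, "ry": 0, "rz": 0},
  {"jaw": 1, "x": 0, "y": 0, "z": 0, "rx": 0, "ry": 0, "rz": 0},
])

```text
time: 6.6
tool_pos: [591.2, 74.9, 289.1]
tcp_rot: [-0.308, -3.126, 0.0]
contact_force: [-0.6, -0.8, -2.0]
finger_gap: 55.7
gripper_force: 32.5
```

Call:
drive_tool([
  {"jaw": 1, "x": 0, "y": 0, "z": 1.5, "rx": 0, "ry": 0, "rz": 0},
  {"jaw": 1, "x": 0, "y": 0, "z": 0, "rx": 0, "ry": 0, "rz": 0},
  {"jaw": 1, "x": 0, "y": 0, "z": 0, "rx": 0, "ry": 0, "rz": 0},
])

```text
time: 6.85
tool_pos: [591.5, 74.8, 288.2]
tcp_rot: [0.308, 3.125, 0.0]
contact_force: [0.9, -0.2, 1.1]
finger_gap: 56.1
gripper_force: 32.7
```

Call:
drive_tool([
  {"jaw": 1, "x": 0, "y": 0, "z": 1.5, "rx": 0, "ry": 0, "rz": 0},
  {"jaw": 1, "x": 0, "y": 0, "z": 0, "rx": 0, "ry": 0, "rz": 0},
  {"jaw": 1, "x": 0, "y": 0, "z": 0, "rx": 0, "ry": 0, "rz": 0},
])

```text
time: 7.1
tool_pos: [591.8, 74.7, 287.6]
tcp_rot: [0.307, 3.123, 0.0]
contact_force: [0.1, -1.6, 5.7]
finger_gap: 55.9
gripper_force: 33.0
```

Call:
drive_tool([
  {"jaw": 0.3, "x": 0, "y": 0, "z": 0, "rx": 0, "ry": 0, "rz": 0},
  {"jaw": 0.25, "x": 0, "y": 0, "z": 0, "rx": 0, "ry": 0, "rz": 0},
  {"jaw": 0.15, "x": 0, "y": 0, "z": 0, "rx": 0, "ry": 0, "rz": 0},
  {"jaw": 0, "x": 0, "y": 0, "z": 0, "rx": 0, "ry": 0, "rz": 0},
  {"jaw": 0, "x": 0, "y": 0, "z": 0, "rx": 0, "ry": 0, "rz": 0},
  {"jaw": 0, "x": 0, "y": 0, "z": 0, "rx": 0, "ry": 0, "rz": 0},
  {"jaw": 0, "x": 0, "y": 0, "z": -10, "rx": 0, "ry": 0, "rz": 0},
  {"jaw": 0, "x": 0, "y": 0, "z": -30, "rx": 0, "ry": 0, "rz": 0},
  {"jaw": 0, "x": 0, "y": 0, "z": -30, "rx": 0, "ry": 0, "rz": 0},
  {"jaw": 0, "x": 0, "y": 0, "z": -30, "rx": 0, "ry": 0, "rz": 0},
  {"jaw": 0, "x": 0, "y": 0, "z": -5, "rx": 0, "ry": 0, "rz": 0},
])

```text
time: 8.02
tool_pos: [592.1, 74.9, 397.9]
tcp_rot: [0.306, 3.116, 0.004]
contact_force: [0.6, -0.2, 0.5]
finger_gap: 85.4
gripper_force: 0.0
```

```bash
python3 - <<'E'
from cell import env
from h import *
s=env.state();k=env.snapshot("wrist");pickle.dump((s,k),open("s5.pkl","wb"))
print(s["time"],s["tool_pos"],Ro.from_rotvec(s["tcp_rot"]).as_matrix().round(3))
cv2.imwrite("pics/w5.png",k["frame"])
E
```

```text
8.0167 [592.10804798  74.94546532 397.89687031] [[-0.981  0.195  0.011]
 [ 0.195  0.981  0.001]
 [-0.011  0.003 -1.   ]]
```

View pics/w5.png

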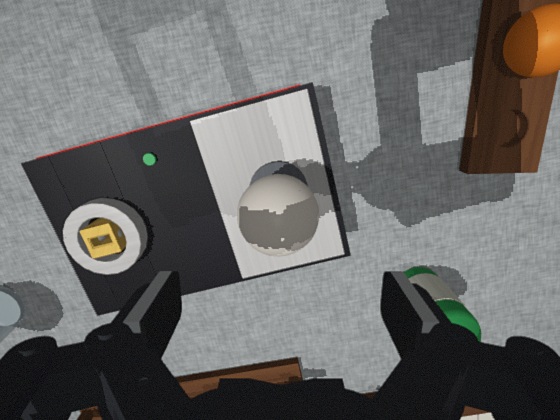

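Call:
drive_tool([
  {"jaw": 0, "x": 0, "y": 0, "z": 0, "rx": 0, "ry": 0, "rz": 7.16},
  {"jaw": 0, "x": 0, "y": 0, "z": 0, "rx": 0, "ry": 0, "rz": 7.16},
  {"jaw": 0, "x": 0, "y": 0, "z": 0, "rx": 0, "ry": 0, "rz": 7.16},
  {"jaw": 0, "x": 0, "y": 0, "z": 0, "rx": 0, "ry": 0, "rz": 7.16},
  {"jaw": 0, "x": 0, "y": 0, "z": 0, "rx": 0, "ry": 0, "rz": 7.16},
  {"jaw": 0, "x": 0, "y": 0, "z": 0, "rx": 0, "ry": 0, "rz": 7.16},
  {"jaw": 0, "x": 0, "y": 0, "z": 0, "rx": 0, "ry": 0, "rz": 7.16},
  {"jaw": 0, "x": 0, "y": 0, "z": 0, "rx": 0, "ry": 0, "rz": 7.16},
  {"jaw": 0, "x": 0, "y": 0, "z": 0, "rx": 0, "ry": 0, "rz": 0},
])

```text
time: 8.82
tool_pos: [591.0, 74.8, 390.3]
tcp_rot: [-1.77, -2.594, 0.002]
contact_force: [0.1, -0.1, 0.9]
finger_gap: 85.6
gripper_force: 0.0
```

Call:
drive_tool([
  {"jaw": 0, "x": -28.4, "y": -21.3, "z": 4.8, "rx": 0, "ry": 0, "rz": 0},
  {"jaw": 0, "x": -28.4, "y": -21.3, "z": 4.8, "rx": 0, "ry": 0, "rz": 0},
  {"jaw": 0, "x": -28.4, "y": -21.3, "z": 4.8, "rx": 0, "ry": 0, "rz": 0},
  {"jaw": 0, "x": -28.4, "y": -21.3, "z": 4.8, "rx": 0, "ry": 0, "rz": 0},
  {"jaw": 0, "x": -28.4, "y": -21.3, "z": 4.8, "rx": 0, "ry": 0, "rz": 0},
  {"jaw": 0, "x": -28.4, "y": -21.3, "z": 4.8, "rx": 0, "ry": 0, "rz": 0},
  {"jaw": 0, "x": -28.4, "y": -21.3, "z": 4.8, "rx": 0, "ry": 0, "rz": 0},
  {"jaw": 0, "x": -28.4, "y": -21.3, "z": 4.8, "rx": 0, "ry": 0, "rz": 0},
  {"jaw": 0, "x": -28.4, "y": -21.3, "z": 4.8, "rx": 0, "ry": 0, "rz": 0},
  {"jaw": 0, "x": -28.4, "y": -21.3, "z": 4.8, "rx": 0, "ry": 0, "rz": 0},
  {"jaw": 0, "x": 0, "y": 0, "z": 0, "rx": 0, "ry": 0, "rz": 0},
  {"jaw": 0, "x": 0, "y": 0, "z": 0, "rx": 0, "ry": 0, "rz": 0},
])

```text
time: 9.82
tool_pos: [496.2, -268.9, 342.3]
tcp_rot: [-1.769, -2.594, -0.0]
contact_force: [-0.6, 0.3, 0.8]
finger_gap: 85.3
gripper_force: 0.0
```

```bash
python3 - <<'E'
from cell import env
from h import *
s=env.state();k=env.snapshot("wrist");pickle.dump((s,k),open("s6.pkl","wb"))
print(s["time"],s["tool_pos"],Ro.from_rotvec(s["tcp_rot"]).as_matrix().round(3))
cv2.imwrite("pics/w6.png",k["frame"])
s5,k5=pickle.load(open("s5.pkl","rb"));print("plug slot",plane(k5,(101,240),90,s5))
E
```

```text
9.8167 [ 496.22268676 -268.8946984   342.29723756] [[-0.365  0.931 -0.002]
 [ 0.931  0.365  0.001]
 [ 0.002 -0.001 -1.   ]]
plug slot [602.  -84.7  90. ]
```

View pics/w6.png

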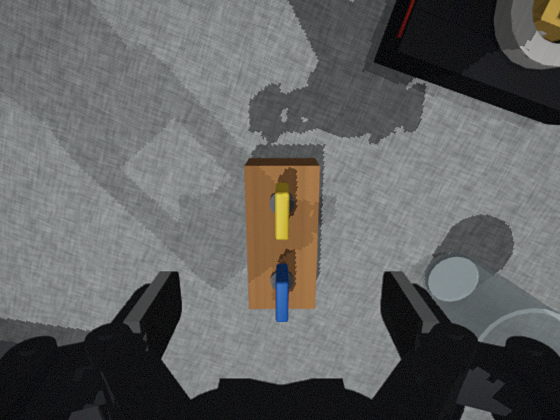

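The stand is aligned with the image. The top of the yellow grip is at (282,215), the blue grip is below it at (282,293), and the glass is on the right around (480,300).

```bash
python3 - <<'E'
from h import *
s,k=pickle.load(open("s6.pkl","rb"))
f=k["frame"];a=blob(k,(22,150,130),(35,255,255),(265,170,300,250));print(a[1:3])
for p in((a[2][0]),(282,215)):
  q=plane(k,p,80,s);print(q,"tool",(Ro.from_rotvec(s["tcp_rot"]).as_matrix().T@(q-s["tool_pos"])).round(1))
for p,z in(((428,280),110),((454,278),0)):
  q=plane(k,p,z,s);print("glass",q,"tool",(Ro.from_rotvec(s["tcp_rot"]).as_matrix().T@(q-s["tool_pos"])).round(1))
E
```

```text
(array([ 10,  22,  14,  48, 650], dtype=int32), ((281.5, 215.5), (47.0, 13.0), 90.0))
[ 496.2 -268.5   80. ] tool [-1.000e-01  4.000e-01  2.623e+02]
[ 496.4 -268.    80. ] tool [  0.3   0.8 262.3]
glass [ 598.3 -265.6  110. ] tool [-34.6  96.5 232.1]
glass [ 692.8 -291.     0. ] tool [-93.  175.3 342. ]
```

Call:
drive_tool([
  {"jaw": 0.4, "x": 0, "y": 0.5, "z": 25, "rx": 0, "ry": 0, "rz": 0},
  {"jaw": 0.4, "x": 0, "y": 0, "z": 30, "rx": 0, "ry": 0, "rz": 0},
  {"jaw": 0.4, "x": 0, "y": 0, "z": 30, "rx": 0, "ry": 0, "rz": 0},
  {"jaw": 0.4, "x": 0, "y": 0, "z": 25, "rx": 0, "ry": 0, "rz": 0},
  {"jaw": 0.4, "x": 0, "y": 0, "z": 10, "rx": 0, "ry": 0, "rz": 0},
  {"jaw": 0.4, "x": 0, "y": 0, "z": 0, "rx": 0, "ry": 0, "rz": 0},
  {"jaw": 0.4, "x": 0, "y": 0, "z": 0, "rx": 0, "ry": 0, "rz": 0},
])

```text
time: 10.45
tool_pos: [498.2, -266.6, 223.7]
tcp_rot: [1.766, 2.598, 0.0]
contact_force: [0.2, 0.6, 0.1]
finger_gap: 51.5
gripper_force: 0.0
```

Call:
drive_tool([
  {"jaw": 1, "x": 0, "y": 0, "z": 0, "rx": 0, "ry": 0, "rz": 0},
  {"jaw": 1, "x": 0, "y": 0, "z": 0, "rx": 0, "ry": 0, "rz": 0},
  {"jaw": 1, "x": 0, "y": 0, "z": 0, "rx": 0, "ry": 0, "rz": 0},
  {"jaw": 1, "x": 0, "y": 0, "z": 0, "rx": 0, "ry": 0, "rz": 0},
  {"jaw": 1, "x": 0, "y": 0, "z": 0, "rx": 0, "ry": 0, "rz": 0},
  {"jaw": 1, "x": 0, "y": 0, "z": 0, "rx": 0, "ry": 0, "rz": 0},
  {"jaw": 1, "x": 0, "y": 0, "z": 0, "rx": 0, "ry": 0, "rz": 0},
  {"jaw": 1, "x": 0, "y": 0, "z": 0, "rx": 0, "ry": 0, "rz": 0},
], squeeze=60)

```text
time: 11.12
tool_pos: [497.6, -267.6, 224.7]
tcp_rot: [1.768, 2.595, 0.0]
contact_force: [-1.1, 0.1, 6.7]
finger_gap: 9.0
gripper_force: 59.6
```

Call:
drive_tool([
  {"jaw": 1, "x": 0, "y": 0, "z": -10, "rx": 0, "ry": 0, "rz": 0},
  {"jaw": 1, "x": 0, "y": 0, "z": -20, "rx": 0, "ry": 0, "rz": 0},
  {"jaw": 1, "x": 0, "y": 0, "z": -25, "rx": 0, "ry": 0, "rz": 0},
  {"jaw": 1, "x": 0, "y": 0, "z": -25, "rx": 0, "ry": 0, "rz": 0},
  {"jaw": 1, "x": 0, "y": 0, "z": -25, "rx": 0, "ry": 0, "rz": 6},
  {"jaw": 1, "x": 0, "y": 0, "z": -15, "rx": 0, "ry": 0, "rz": 6},
  {"jaw": 1, "x": 0, "y": 0, "z": 0, "rx": 0, "ry": 0, "rz": 5.9},
  {"jaw": 1, "x": 0, "y": 0, "z": 0, "rx": 0, "ry": 0, "rz": 0},
])

```text
time: 11.78
tool_pos: [497.5, -267.3, 345.1]
tcp_rot: [2.151, 2.286, 0.002]
contact_force: [0.4, -0.1, -0.3]
finger_gap: 8.8
gripper_force: 58.7
```

Call:
drive_tool([
  {"jaw": 1, "x": 15, "y": 10, "z": 0, "rx": 0, "ry": 0, "rz": 0},
  {"jaw": 1, "x": 25, "y": 16.5, "z": 0, "rx": 0, "ry": 0, "rz": 0},
  {"jaw": 1, "x": 30, "y": 20, "z": 0, "rx": 0, "ry": 0, "rz": 0},
  {"jaw": 1, "x": 30, "y": 20, "z": 0, "rx": 0, "ry": 0, "rz": 0},
  {"jaw": 1, "x": 30, "y": 20, "z": 0, "rx": 0, "ry": 0, "rz": 0},
  {"jaw": 1, "x": 25, "y": 16.5, "z": 0, "rx": 0, "ry": 0, "rz": 0},
  {"jaw": 1, "x": 15, "y": 10, "z": 0, "rx": 0, "ry": 0, "rz": 0},
  {"jaw": 1, "x": 6, "y": 3, "z": 0, "rx": 0, "ry": 0, "rz": 0},
  {"jaw": 1, "x": 0, "y": 0, "z": 0, "rx": 0, "ry": 0, "rz": 0},
  {"jaw": 1, "x": 0, "y": 0, "z": 0, "rx": 0, "ry": 0, "rz": 0},
])

```text
time: 12.62
tool_pos: [601.8, -84.7, 342.8]
tcp_rot: [-2.149, -2.291, 0.002]
contact_force: [0.7, 0.1, -1.4]
finger_gap: 9.2
gripper_force: 58.8
```

```bash
python3 - <<'E'
from cell import env
from h import *
s=env.state();d={n:env.snapshot(n) for n in("wrist","scene","side")};pickle.dump((s,d),open("s7.pkl","wb"))
print(s["time"],s["tool_pos"],Ro.from_rotvec(s["tcp_rot"]).as_matrix().round(3),s["contact_force"],s["finger_gap"])
S,D,W=d["scene"]["frame"],d["side"]["frame"],d["wrist"]["frame"]
u=np.hstack([cv2.resize(S[140:270,180:280],(300,390),interpolation=2),cv2.resize(D[120:250,260:360],(300,390),interpolation=2)])
cv2.imwrite("pics/c7.png",np.hstack([u,W[30:420,190:390]]))
E
```

```text
12.6167 [601.80481655 -84.74661315 342.76287858] [[-0.064  0.998 -0.002]
 [ 0.998  0.064 -0.   ]
 [-0.    -0.002 -1.   ]] [ 0.72821504  0.07382642 -1.38338624] 9.156098465298532
```

View pics/c7.png

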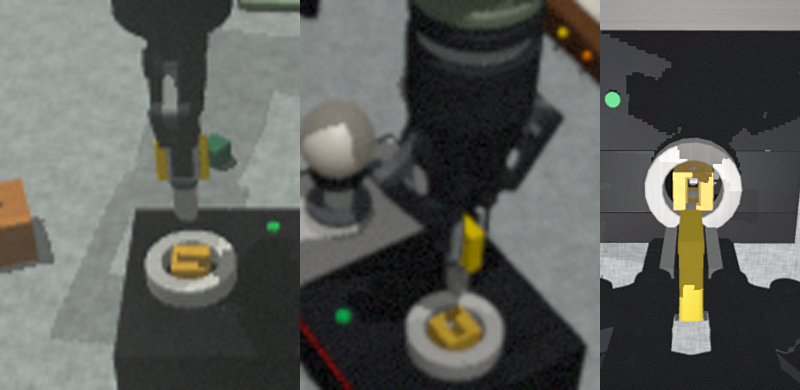

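The key hangs upright over the switch and the ball is still on its cup. The collar is centred near wrist pixel (284,213), and the blade tip is near scene (242,212) and side (312,221).

```bash
python3 - <<'E'
from h import *
s,d=pickle.load(open("s7.pkl","rb"));W=d["wrist"]
g=cv2.cvtColor(W["frame"],cv2.COLOR_BGR2GRAY);R=Ro.from_rotvec(s["tcp_rot"]).as_matrix()
m=(g[160:265,225:345]>150).astype(np.uint8)
n,l,st,c=cv2.connectedComponentsWithStats(m);print(st[1:][st[1:,4]>200])
p=np.argwhere(l==1+np.argmax(st[1:,4]))[:,::-1].astype(np.float32)+[225,160]
h=cv2.convexHull(p.astype(np.float32));e=cv2.fitEllipse(h);print(e,plane(W,e[0],88,s))
c=cv2.HoughCircles(g[155:270,220:350],cv2.HOUGH_GRADIENT,1,100,param1=100,param2=10,minRadius=40,maxRadius=54)
for x,y,r in c[0]: print("hough",x+220,y+155,r,plane(W,(x+220,y+155),88,s))
a=blob(W,(20,130,120),(32,255,255),(255,185,310,245));print("plug blob",a[0],a[1:3],plane(W,a[2][0],90,s))
print("tip",tri(ray(d["scene"],(242,212.5)),ray(d["side"],(311.7,221))))
b=blob(W,(20,100,60),(35,255,255),(255,245,320,360));print("grip",b[1:3])
T=np.array(W["T_tool_cam"]);o=T[:3,3];dd=R.T@ray(W,b[2][0],s)[1];print(o+dd*(150-o[2])/dd[2])
E
```

```text
[[  10   13   97   85 4169]
 [  38   42   25   39  614]]
((282.5911560058594, 217.98004150390625), (90.7298812866211, 97.28265380859375), 90.71673583984375) [602.4 -84.2  88. ]
hough 282.5 216.5 49.0 [602.2 -83.1  88. ]
plug blob [284.46696697 207.7957958 ] (array([  7,   6,  41,  45, 666], dtype=int32), ((279.1616516113281, 210.6647491455078), (37.528865814208984, 42.84867858886719), 20.772253036499023)) [599.7 -78.5  90. ]
tip [599.5 -88.1 120.6]
grip (array([  12,    0,   28,  106, 2655], dtype=int32), ((280.5, 297.5), (105.0, 27.0), 90.0))
[  2.92996193  -0.42135943 150.        ]
```

Call:
drive_tool([
  {"jaw": 1, "x": 0, "y": 0.6, "z": 10, "rx": 0, "ry": 0, "rz": 0},
  {"jaw": 1, "x": 0, "y": 0, "z": 12, "rx": 0, "ry": 0, "rz": 0},
  {"jaw": 1, "x": 0, "y": 0, "z": 10, "rx": 0, "ry": 0, "rz": 0},
  {"jaw": 1, "x": 0, "y": 0, "z": 0, "rx": 0, "ry": 0, "rz": 0},
  {"jaw": 1, "x": 0, "y": 0, "z": 0, "rx": 0, "ry": 0, "rz": 0},
])

```text
time: 13.18
tool_pos: [602.6, -84.7, 310.3]
tcp_rot: [-2.15, -2.288, 0.002]
contact_force: [-0.1, -0.5, -0.6]
finger_gap: 8.9
gripper_force: 58.8
```

Call:
drive_tool([
  {"jaw": 1, "x": 0, "y": 0, "z": 2.5, "rx": 0, "ry": 0, "rz": 0},
  {"jaw": 1, "x": 0, "y": 0, "z": 2.5, "rx": 0, "ry": 0, "rz": 0},
  {"jaw": 1, "x": 0, "y": 0, "z": 2, "rx": 0, "ry": 0, "rz": 0},
  {"jaw": 1, "x": 0, "y": 0, "z": 0, "rx": 0, "ry": 0, "rz": 0},
  {"jaw": 1, "x": 0, "y": 0, "z": 0, "rx": 0, "ry": 0, "rz": 0},
])

```text
time: 13.6
tool_pos: [602.9, -84.3, 304.3]
tcp_rot: [2.151, 2.29, 0.0]
contact_force: [-0.3, -0.5, -0.9]
finger_gap: 8.8
gripper_force: 58.8
```

Call:
drive_tool([
  {"jaw": 1, "x": 0, "y": 0, "z": 2, "rx": 0, "ry": 0, "rz": 0},
  {"jaw": 1, "x": 0, "y": 0, "z": 2, "rx": 0, "ry": 0, "rz": 0},
  {"jaw": 1, "x": 0, "y": 0, "z": 0, "rx": 0, "ry": 0, "rz": 0},
  {"jaw": 1, "x": 0, "y": 0, "z": 0, "rx": 0, "ry": 0, "rz": 0},
])

```text
time: 13.93
tool_pos: [602.9, -84.3, 300.1]
tcp_rot: [-2.151, -2.29, 0.0]
contact_force: [-0.7, -0.3, -0.6]
finger_gap: 9.1
gripper_force: 58.8
```

Call:
drive_tool([
  {"jaw": 1, "x": 0, "y": 0, "z": 2, "rx": 0, "ry": 0, "rz": 0},
  {"jaw": 1, "x": 0, "y": 0, "z": 1, "rx": 0, "ry": 0, "rz": 0},
  {"jaw": 1, "x": 0, "y": 0, "z": 0, "rx": 0, "ry": 0, "rz": 0},
  {"jaw": 1, "x": 0, "y": 0, "z": 0, "rx": 0, "ry": 0, "rz": 0},
])

```text
time: 14.27
tool_pos: [602.9, -84.4, 297.2]
tcp_rot: [2.151, 2.29, -0.0]
contact_force: [0.3, 0.1, -0.5]
finger_gap: 9.1
gripper_force: 58.9
```

Call:
drive_tool([
  {"jaw": 1, "x": 0, "y": 0, "z": 2.5, "rx": 0, "ry": 0, "rz": 0},
  {"jaw": 1, "x": 0, "y": 0, "z": 2.5, "rx": 0, "ry": 0, "rz": 0},
  {"jaw": 1, "x": 0, "y": 0, "z": 0, "rx": 0, "ry": 0, "rz": 0},
  {"jaw": 1, "x": 0, "y": 0, "z": 0, "rx": 0, "ry": 0, "rz": 0},
])

```text
time: 14.6
tool_pos: [603.1, -84.8, 292.1]
tcp_rot: [2.15, 2.289, -0.0]
contact_force: [2.1, -4.2, -0.8]
finger_gap: 8.8
gripper_force: 58.7
```

Call:
drive_tool([
  {"jaw": 1, "x": 0, "y": 0, "z": 2.5, "rx": 0, "ry": 0, "rz": 1.5},
  {"jaw": 1, "x": 0, "y": 0, "z": 2.5, "rx": 0, "ry": 0, "rz": -3},
  {"jaw": 1, "x": 0, "y": 0, "z": 0, "rx": 0, "ry": 0, "rz": 1.5},
  {"jaw": 1, "x": 0, "y": 0, "z": 0, "rx": 0, "ry": 0, "rz": 0},
])

```text
time: 14.93
tool_pos: [603.0, -84.0, 287.1]
tcp_rot: [-2.152, -2.288, -0.002]
contact_force: [1.6, 0.6, 0.4]
finger_gap: 9.0
gripper_force: 58.9
```

Call:
drive_tool([
  {"jaw": 1, "x": 0, "y": 0, "z": 2.5, "rx": 0, "ry": 0, "rz": 1.5},
  {"jaw": 1, "x": 0, "y": 0, "z": 2.5, "rx": 0, "ry": 0, "rz": -3},
  {"jaw": 1, "x": 0, "y": 0, "z": 2.5, "rx": 0, "ry": 0, "rz": 1.5},
  {"jaw": 1, "x": 0, "y": 0, "z": 2.5, "rx": 0, "ry": 0, "rz": 0},
  {"jaw": 1, "x": 0, "y": 0, "z": 0, "rx": 0, "ry": 0, "rz": 0},
  {"jaw": 1, "x": 0, "y": 0, "z": 0, "rx": 0, "ry": 0, "rz": 0},
])

```text
time: 15.43
tool_pos: [603.1, -84.0, 277.4]
tcp_rot: [2.151, 2.29, 0.002]
contact_force: [1.6, 0.1, 1.6]
finger_gap: 8.9
gripper_force: 59.1
```

Call:
drive_tool([
  {"jaw": 1, "x": 0, "y": 0, "z": 2, "rx": 0, "ry": 0, "rz": 0},
  {"jaw": 1, "x": 0, "y": 0, "z": 2, "rx": 0, "ry": 0, "rz": 0},
  {"jaw": 1, "x": 0, "y": 0, "z": 0, "rx": 0, "ry": 0, "rz": 0},
  {"jaw": 1, "x": 0, "y": 0, "z": 0, "rx": 0, "ry": 0, "rz": 0},
])

```text
time: 15.77
tool_pos: [603.1, -84.0, 273.4]
tcp_rot: [2.151, 2.29, 0.002]
contact_force: [1.8, 1.0, 2.3]
finger_gap: 8.7
gripper_force: 59.2
```

Call:
drive_tool([
  {"jaw": 1, "x": 0, "y": 0, "z": 1.5, "rx": 0, "ry": 0, "rz": 0},
  {"jaw": 1, "x": 0, "y": 0, "z": 0, "rx": 0, "ry": 0, "rz": 0},
  {"jaw": 1, "x": 0, "y": 0, "z": 0, "rx": 0, "ry": 0, "rz": 0},
])

```text
time: 16.02
tool_pos: [603.1, -84.0, 272.6]
tcp_rot: [2.151, 2.289, 0.002]
contact_force: [-0.1, 1.6, 6.9]
finger_gap: 9.0
gripper_force: 59.9
```

Call:
drive_tool([
  {"jaw": 1, "x": 0, "y": 0, "z": 1.5, "rx": 0, "ry": 0, "rz": 0},
  {"jaw": 1, "x": 0, "y": 0, "z": 0, "rx": 0, "ry": 0, "rz": 0},
  {"jaw": 1, "x": 0, "y": 0, "z": 0, "rx": 0, "ry": 0, "rz": 0},
])

```text
time: 16.27
tool_pos: [603.0, -84.0, 272.5]
tcp_rot: [2.15, 2.289, 0.003]
contact_force: [-2.7, 1.8, 14.3]
finger_gap: 9.1
gripper_force: 61.0
```

Call:
drive_tool([
  {"jaw": 1, "x": 0, "y": 0, "z": 0, "rx": 0, "ry": 0, "rz": 5},
  {"jaw": 1, "x": 0, "y": 0, "z": 0, "rx": 0, "ry": 0, "rz": 5},
  {"jaw": 1, "x": 0, "y": 0, "z": 0, "rx": 0, "ry": 0, "rz": 5},
  {"jaw": 1, "x": 0, "y": 0, "z": 0, "rx": 0, "ry": 0, "rz": 5},
  {"jaw": 1, "x": 0, "y": 0, "z": 0, "rx": 0, "ry": 0, "rz": 5},
  {"jaw": 1, "x": 0, "y": 0, "z": 0, "rx": 0, "ry": 0, "rz": 5},
])

```text
time: 16.77
tool_pos: [603.6, -84.3, 272.5]
tcp_rot: [2.671, 1.648, 0.005]
contact_force: [-0.2, -0.4, 11.0]
finger_gap: 9.0
gripper_force: 60.6
```

Call:
drive_tool([
  {"jaw": 1, "x": 0, "y": 0, "z": 0, "rx": 0, "ry": 0, "rz": 5},
  {"jaw": 1, "x": 0, "y": 0, "z": 0, "rx": 0, "ry": 0, "rz": 5},
  {"jaw": 1, "x": 0, "y": 0, "z": 0, "rx": 0, "ry": 0, "rz": 5},
  {"jaw": 1, "x": 0, "y": 0, "z": 0, "rx": 0, "ry": 0, "rz": 5},
  {"jaw": 1, "x": 0, "y": 0, "z": 0, "rx": 0, "ry": 0, "rz": 5},
  {"jaw": 1, "x": 0, "y": 0, "z": 0, "rx": 0, "ry": 0, "rz": 5},
  {"jaw": 1, "x": 0, "y": 0, "z": 0, "rx": 0, "ry": 0, "rz": 5},
  {"jaw": 1, "x": 0, "y": 0, "z": 0, "rx": 0, "ry": 0, "rz": 5},
  {"jaw": 1, "x": 0, "y": 0, "z": 0, "rx": 0, "ry": 0, "rz": 5},
  {"jaw": 1, "x": 0, "y": 0, "z": 0, "rx": 0, "ry": 0, "rz": 5},
  {"jaw": 1, "x": 0, "y": 0, "z": 0, "rx": 0, "ry": 0, "rz": 5},
  {"jaw": 1, "x": 0, "y": 0, "z": 0, "rx": 0, "ry": 0, "rz": 5},
])

```text
time: 17.77
tool_pos: [603.9, -85.3, 272.5]
tcp_rot: [3.137, 0.094, 0.008]
contact_force: [1.1, -2.9, 10.3]
finger_gap: 9.1
gripper_force: 60.5
```

Call:
drive_tool([
  {"jaw": 1, "x": 0, "y": 0, "z": 0, "rx": 0, "ry": 0, "rz": 2},
  {"jaw": 1, "x": 0, "y": 0, "z": 0, "rx": 0, "ry": 0, "rz": 1},
  {"jaw": 1, "x": 0, "y": 0, "z": 0, "rx": 0, "ry": 0, "rz": 0},
  {"jaw": 1, "x": 0, "y": 0, "z": 0, "rx": 0, "ry": 0, "rz": 0},
  {"jaw": 1, "x": 0, "y": 0, "z": 0, "rx": 0, "ry": 0, "rz": 0},
])

```text
time: 18.18
tool_pos: [603.9, -85.4, 272.5]
tcp_rot: [3.138, 0.018, 0.009]
contact_force: [1.5, -4.8, 10.4]
finger_gap: 9.0
gripper_force: 60.5
```

```bash
python3 - <<'E'
from cell import env
from h import *
s=env.state();d={n:env.snapshot(n) for n in("wrist","scene","side")}
print(s["tool_pos"],s["moment"],s["contact_force"],s["joint_positions"],Ro.from_rotvec(s["tcp_rot"]).as_matrix().round(3))
S,D,W=[d[n]["frame"] for n in("scene","side","wrist")]
u=np.hstack([cv2.resize(S[150:280,200:340],(280,260),interpolation=2),cv2.resize(D[120:280,230:350],(240,320),interpolation=2)[:260]])
cv2.imwrite("pics/c8.png",np.hstack([u,W[130:390,150:410]]))
E
```

```text
[603.87277388 -85.37794695 272.54277311] [-0.77250619 -0.22755986  0.10723666] [ 1.51878455 -4.81671693 10.42105052] [-0.15872632  0.47902941  1.66712991 -0.00294099  0.9895223   1.40243987] [[ 1.     0.011  0.005]
 [ 0.011 -1.    -0.003]
 [ 0.005  0.003 -1.   ]]
```

View pics/c8.png

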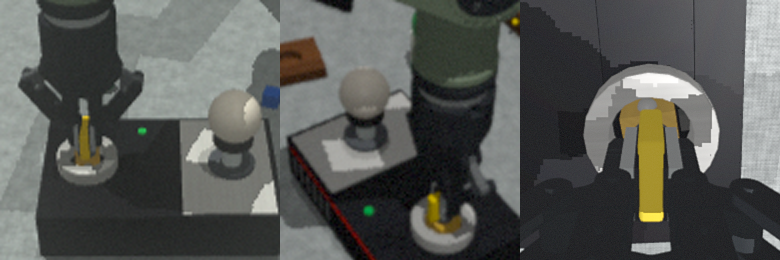

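The key is home and turned along with the gripper, and the ball is on its cup. The job is ready to hand in.

```bash
python3 -c "
from cell import env
print(env.job_done())"
```

```text
the job is handed in; nothing more can be done
None
```

I handed in the job at about 18 s: the white ball is on its cup, and the yellow key is fully home, turned about 93° clockwise and still gripped at about 60 N; the hand-in gave no verdict.

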